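# Stock the tea station

### The job

Please stock the tea station. Set the opened tea box, kept upright, on the back of the roller feeder so that it runs down to the front stop, and only then load the full tea box the same way so that it comes to rest right behind it: the opened box gets used up first. Also stand the sugar shaker from the front of the counter in its wooden cup and lay the teaspoon flat in the spoon rest with its bowl in the round dish and its handle in the notch; leave the two spice jars and the white mug where they are.

Things in the scene. Friction and masses are not known exactly. Their poses are not given: they have to be found in the camera images.
- tea_feeder: Fixed aluminium feeder, 252x114x90 mm. Origin: on counter, mid. 14 free rollers slope 0.15 rad down to the stop at -x (front). Roller tops: x -120, z 30 (stop face) to x 104, z 64. Lane 80 wide; rails 16, flared lips 24, stop 28 above rollers. A box let go at the back (centre x 65, z 58) rolls by itself, 0.1 m/s. Home of underside centre: front box x -88, z 35; second (touching) x -25, z 44.
- shaker_cup: Round turned wooden cup for the shaker, fixed, 76 mm outside diameter, 26 high. Well: 56 diameter at the mouth, floor 6 above the counter. Origin: centre of its underside.
- spoon_rest: White spoon rest, fixed, 136x72 mm, plate 5 thick. Origin: on counter, mid. Round dish (blue bottom) at +x: centre x 28, 56 wide inside, rim 5.5 over plate. Handle notch x -71 to -47, 20 wide between ridges 4.5 over plate. From x -45 to 12 the plate is 34 wide, rimless, room for fingers. Spoon home: spoon centre at x -21, spoon +x along rest +x, on the plate (handle end overhangs).
- opened_tea_box: Brown tea carton with its top torn off, white sachets with coloured tags showing, 64 x 64 x 70 mm (sachet tips to 73). Handle it as a solid block, gripping its sides. Origin: centre of its underside, z up. About 0.12 kg.
- full_tea_box: Closed brown printed tea carton, 64 x 64 x 85 mm. Origin: centre of its underside, z up. About 0.12 kg.
- sugar_shaker: Round clear shaker with grey domed top, in the front row near the counter's edge (a similar one far back beside the glass jar is not meant), 44 mm diameter, 90 high (44 wide low down, 39 wide at 55 up, top 34 wide). Origin: centre of its underside. About 0.1 kg.
- teaspoon: Steel teaspoon lying on the counter, 135 mm long, 10 high; the bowl (29 wide) is at its +x end, the narrow handle end at -x. For contact it is a solid wedge, about 20 wide at the middle. Origin: middle of its length, at its underside. About 0.02 kg.
- cocoa: Bystander: glass spice jar with black cap and a blue and red label, 41 diameter x 105 mm, behind the feeder. Origin: centre of its underside.
- cinnamon: Bystander: glass spice jar with black cap and a black and green label, 41 diameter x 105 mm, behind the feeder. Origin: centre of its underside.
- white_mug: Bystander: white mug of coffee, 86 diameter x 92 mm high, with handle, behind the printer's right corner. Origin: under the middle of its extent. (Also near: a black receipt printer, fixed, x 0.50 to 0.70 m, y -0.155 to -0.005 m, body 85 high, its open lid at the back to about 220.)
Things that resemble listed ones, but are neither listed nor needed, are in the scene too. What is shaped like the shaker_cup but black is not meant.

How it is judged:
By the outcome, as a careful person would: the job done as asked, in the order asked, and still so for the second after the job is handed in, with the robot touching nothing.
It also fails if it takes over 115 s, if anything falls off the work surface, if the arm or the gripper's body presses on something with over 40 N, if the wrist force passes 120 N, or if a joint passes its speed limit or range.

### The arm

A 6-joint arm with a two-finger parallel gripper is mounted at the origin on a cart in front of the work surface, level with it; the furniture and walls round the work are solid. World frame = base frame: x ahead of the robot, y to its left, z up, the work surface at z = 0. Lengths are in m, angles in degrees, forces in N, time in s.
With the tool pointing down it reaches from about 0.4 to 0.825 m from the base axis. Payload 7 kg.
Tool frame: the origin (TCP) lies midway between the tips of the shut fingers; the grasp point (between the pads) lies r.grip_depth behind it (r.grip_depth is the distance from the TCP to the grasp point, in m); z points along the fingers, y is the line along which they close (so a half turn about z gives the same grasp; the last joint's range is limited). The gripper opens to 88 mm and grips with 3 to 60 N. Pads are 19 mm wide; open, the fingers measure 130 mm over their backs; the gripper's body (78 mm by 193 mm) begins 47 mm behind the grasp point.
Start: joints at [93.684, 20.546, 0.682, 0, -70.136, -16.507], TCP at [0.15, 0.658, 0.227] pointing down, gripper open.
Joint ranges: [-176.03, 176.03], [-82.01, 121.73], [-58.28, 71.71], [-173.87, 95.51], [-174.79, -0.11], [-173.66, 173.66]. Speed limits (degrees/s): [136.94, 136.94, 172.46, 180, 180, 180].

### API

Orientations are given as [roll, pitch, yaw] about the fixed x, y, z axes, in that order (R = Rz(yaw) Ry(pitch) Rx(roll)).
In Python, from plant import r gives the robot as it stands.
- The arm moves only by the shell command python3 -m pendant 'ROWS' [OPENING] [FORCE]. ROWS is a JSON list of rows, 1 to 12 of them, each of 6 numbers: dx, dy, dz in m, then a rotation vector rx, ry, rz in degrees; each row is the pose to reach, as a shift and turn from the pose commanded when the command began, along the tool's axes at that moment; what a row does not reach only later rows make up. A row lasts 1/12 s, in which the tool goes at most 0.0417 m and 7.16 degrees, less where a joint would pass 70% of its speed; a pose out of reach is approached as far as the arm can. OPENING is the finger opening in m, set as the command begins (- or left out keeps the last). The fingers move at their own pace and stop on an object; FORCE is the grip in N (left out, the last holds). Time passes only in rows, so rows that do not move let the fingers close. It prints the time, the measured TCP pose, the force, the opening and the grip force at its end.
- r.get_state(): the state, without advancing time (a new reading comes with each control period).
- r.capture(name): name is "side" or "top" or "wrist"; returns a dict with "frame" (420x560x3 uint8, red, green, blue), "z_map" (420x560 float32, m along the optical axis (not along the pixel's ray), 0 where there is no reading), "fx", "fy", "cx", "cy" (pixels), "cam_to_world" (4x4, takes a point from camera to world coordinates). Camera axes: x right, y down, z forward; pixel columns grow to the right and rows downward; lengths in m; the calibration is good to about 2 mm. A picture is of the moment at which its call begins.
- r.close_job(): hands the job in; it is judged then, once.
The state is a dict: "time_s": time; "joints": joint angles; "qd": joint speeds; "joint_torque": joint torques, N m; "tcp_pos": TCP position; "eef_rot": TCP orientation; "contact_force": force on the tool from outside, world axes, zero at the start; "moment": the same for the moment, N m; "gripper_width": finger opening in m; "gripper_force": force on a finger pad.
Only numpy, scipy, OpenCV 4.12 (cv2) and the standard library are available. Lean on these libraries where they do the work, as an engineer would, in place of code of your own. Each camera call takes 0.05 s, during which the arm holds its last target. There are 200 camera calls.

## Working session

There is one attempt and no reset: what is moved stays moved. The work goes in short steps, Python scripts to look and compute and a shell command to move; the robot and the scene stay as the last step left them, time stands still between calls to the robot, and variables do not carry over. Pictures are saved under pics/ and viewed, at most 18 in all, crops included, and the job is handed in when it is done.

```bash
mkdir -p pics; ls
cat > h.py <<'E'
import numpy as np,cv2
from plant import r
def snap(n,f):
    c=r.capture(n); cv2.imwrite('pics/%s.png'%f,c['frame'][:,:,::-1])
    np.savez('pics/%s.npz'%f,**{k:c[k] for k in c}); return c
def load(f): return dict(np.load('pics/%s.npz'%f))
def cloud(c):
    z=c['z_map'];v,u=np.mgrid[:z.shape[0],:z.shape[1]]
    p=np.stack([(u-c['cx'])/c['fx']*z,(v-c['cy'])/c['fy']*z,z,np.ones_like(z)],-1)
    w=(p@np.array(c['cam_to_world']).T)[...,:3]; w[z==0]=np.nan; return w
E
python3 - <<'E'
from h import *
for n in ['top','side','wrist']:
    c=snap(n,n+'0'); print(n,c['fx'],np.round(c['cam_to_world'],3).tolist(), (c['z_map']==0).mean())
print(r.get_state(), r.grip_depth)
E
```

```text
pics
top 386.1289271281938 [[-0.025, -0.989, 0.145, 0.426], [-0.999, 0.027, 0.018, -0.13], [-0.021, -0.144, -0.989, 1.184], [0.0, 0.0, 0.0, 1.0]] 0.004162414965986395
side 510.3538393700411 [[0.999, 0.042, -0.022, 0.623], [0.042, -0.573, 0.818, -1.104], [0.022, -0.818, -0.574, 0.747], [0.0, 0.0, 0.0, 1.0]] 0.004136904761904762
wrist 316.25472400232 [[-0.221, -0.94, -0.26, 0.219], [-0.975, 0.214, 0.058, 0.64], [0.001, 0.267, -0.964, 0.386], [0.0, 0.0, 0.0, 1.0]] 0.0041921768707483
{'time_s': 0.15, 'joints': array([ 9.36848549e+01,  2.05815910e+01,  6.46368062e-01, -1.56262755e-02,
       -7.01356663e+01, -1.65080263e+01]), 'qd': array([ 0.03222434, -0.15612091,  0.16378917,  0.00974364, -0.00668219,
       -0.03032536]), 'joint_torque': array([-5.93155473e-04, -5.83276999e+01,  2.93287432e+01,  7.00103670e+00,
        8.76937323e-03, -1.11049521e-04]), 'tcp_pos': array([0.14973642, 0.65780517, 0.22584361]), 'eef_rot': array([ 1.79927858e+02, -6.05895088e-03, -1.28284864e+01]), 'contact_force': array([ 0.80700138,  0.32487067, -0.56624837]), 'moment': array([-0.0251571 , -0.0252867 ,  0.00341168]), 'gripper_force': 0.0, 'gripper_width': 0.08757793677947871} 0.0188
```

View pics/top0.png

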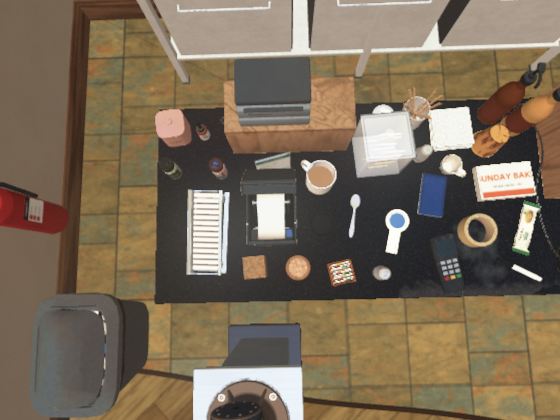

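View pics/side0.png

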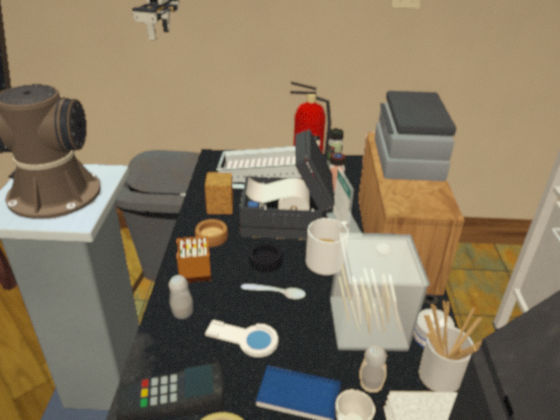

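Top view: feeder at (208,232), full box (255,267), wooden cup (298,267), opened box (342,272), shaker (382,272), spoon (354,215) with its bowl up, and spoon rest (396,230) with its dish at the top. The side view agrees: the black ring is the decoy at (266,257). Now measuring with both clouds.

```bash
cat > m.py <<'E'
from h import *
T=load('top0');S=load('side0');W=cloud(T);V=cloud(S)
regs={'feeder':(180,185,236,280),'full':(238,250,272,284),'cup':(280,250,316,284),'open':(322,255,362,292),'shaker':(368,260,396,284),'spoon':(344,190,364,242),'rest':(380,205,414,256)}
P=V.reshape(-1,3)
for n,(a,b,c,d) in regs.items():
    w=W[b:d,a:c].reshape(-1,3); 
    lo,hi=np.nanmin(w,0),np.nanmax(w,0)
    zz={'spoon':.004,'rest':.003}.get(n,.012)
    for nm,q in (('top',w),('side',P[(P[:,0]>lo[0])&(P[:,0]<hi[0])&(P[:,1]>lo[1])&(P[:,1]<hi[1])])):
        q=q[q[:,2]>zz]
        if len(q)<5: print(n,nm,'few',len(q));continue
        zt=np.percentile(q[:,2],97); t=q[q[:,2]>zt-.008] if n not in('feeder','rest','spoon','cup') else q
        rc=cv2.minAreaRect(t[:,:2].astype(np.float32)*1000)
        print(n,nm,len(q),'ztop',round(zt,4),'rect',np.round(rc[0],1),np.round(rc[1],1),round(rc[2],1),'lo',np.round(q.min(0),3),'hi',np.round(q.max(0),3))
w=W[290:296,300:400].reshape(-1,3);print('counter',np.nanmedian(W[180:186,200:235,2]),np.nanmedian(W[245:250,320:340,2]))
E
python3 m.py
```

```text
feeder top 2722 ztop 0.0816 rect [549.3 113.3] [104.2 248. ] 87.6 lo [0.424 0.059 0.012] hi [0.674 0.17  0.092]
feeder side 2122 ztop 0.0764 rect [547.4 113.9] [107.7 247.8] 87.7 lo [0.422 0.058 0.013] hi [0.67  0.171 0.088]
full top 523 ztop 0.0888 rect [443.  -29.7] [61.8 62.2] 3.8 lo [ 0.41  -0.063  0.019] hi [0.475 0.003 0.091]
full side 999 ztop 0.0864 rect [441.  -33.2] [63.7 67.3] 4.1 lo [ 0.408 -0.069  0.012] hi [0.475 0.001 0.088]
cup top 212 ztop 0.0294 rect [ 438.7 -154.2] [71.7 71.4] 88.7 lo [ 0.403 -0.19   0.012] hi [ 0.475 -0.118  0.032]
cup side 377 ztop 0.0276 rect [ 439.5 -157. ] [71.9 74. ] 69.6 lo [ 0.401 -0.196  0.012] hi [ 0.476 -0.121  0.029]
open top 551 ztop 0.0726 rect [ 421.9 -279.4] [63.9 64.5] 12.2 lo [ 0.384 -0.317  0.013] hi [ 0.459 -0.242  0.076]
open side 1232 ztop 0.0714 rect [ 421.  -281.8] [63.9 70.9] 11.7 lo [ 0.384 -0.32   0.012] hi [ 0.459 -0.242  0.074]
shaker top 213 ztop 0.0896 rect [ 417.7 -397.8] [28.9 26.8] 42.3 lo [ 0.398 -0.415  0.013] hi [ 0.438 -0.376  0.092]
shaker side 745 ztop 0.0881 rect [ 415.8 -402.3] [28.5 28.3] 7.1 lo [ 0.398 -0.424  0.012] hi [ 0.439 -0.388  0.091]
spoon top 151 ztop 0.0128 rect [ 592.  -334.7] [ 54.1 158.4] 89.0 lo [ 0.513 -0.362  0.004] hi [ 0.671 -0.306  0.015]
spoon side 207 ztop 0.0111 rect [ 596.3 -337.9] [ 31.5 123.1] 85.7 lo [ 0.536 -0.356  0.004] hi [ 0.658 -0.319  0.013]
rest top 611 ztop 0.0113 rect [ 544.3 -462.1] [102.  154.9] 86.9 lo [ 0.466 -0.517  0.003] hi [ 0.621 -0.41   0.013]
rest side 1327 ztop 0.0107 rect [ 539.2 -471.2] [ 96.6 142.5] 78.3 lo [ 0.468 -0.511  0.003] hi [ 0.61  -0.41   0.013]
counter 4.4153029222560036e-05 -0.00015875312584157086
```

```bash
cat >> h.py <<'E'
from scipy.spatial.transform import Rotation as Ro
def tgt(x,y,z,yaw,p=0):
    s=r.get_state(); R0=Ro.from_euler('xyz',s['eef_rot'],degrees=True)
    R1=Ro.from_euler('z',yaw,degrees=True)*Ro.from_euler('y',p,degrees=True)*Ro.from_euler('x',180,degrees=True)
    d=R0.inv().apply(np.array([x,y,z])-s['tcp_pos']); v=(R0.inv()*R1).as_rotvec(degrees=True)
    print('delta',np.round(d,4).tolist(),np.round(v,2).tolist(),'rows>=%.1f'%max(np.linalg.norm(d)/.0417,np.linalg.norm(v)/7.16),'j6 %.0f'%s['joints'][5],'t %.1f'%s['time_s'])
E
python3 - <<'E'
from h import *
for f,(a,b,c,d) in (('top0',(180,185,236,280)),):
    W=cloud(load(f)); P=W.reshape(-1,3)
    yaw=np.radians(-2.4);C=np.array([.548,.1135]);R=np.array([[np.cos(yaw),np.sin(yaw)],[-np.sin(yaw),np.cos(yaw)]])
    L=(P[:,:2]-C)@R.T
    for x in range(-130,140,20):
        q=P[(abs(L[:,0]*1000-x)<8)&(abs(L[:,1])<.03),2]; 
        e=L[(abs(L[:,0]*1000-x)<8)&(abs(L[:,1])<.075)&(P[:,2]>.02)][:,1]
        print(x,len(q),np.round(np.nanpercentile(q,[50,95]),3), np.round([e.min(),e.max()],3) if len(e) else '')
    for n,(a,b,c,d) in {'j1':(196,124,210,142),'j2':(210,156,228,182),'j3':(162,155,182,182)}.items():
        w=W[b:d,a:c].reshape(-1,3);w=w[w[:,2]>.09];print(n,np.round(np.median(w,0),3))
tgt(.5,.25,.25,0)
E
```

```text
-130 96 [0.    0.005] [-0.048 -0.041]
-110 119 [0.031 0.054] [-0.048  0.052]
-90 117 [0.032 0.036] [-0.048  0.05 ]
-70 99 [0.035 0.04 ] [-0.048  0.05 ]
-50 85 [0.039 0.042] [-0.048  0.05 ]
-30 99 [0.04  0.044] [-0.048  0.05 ]
-10 115 [0.044 0.049] [-0.047  0.051]
10 117 [0.047 0.051] [-0.047  0.05 ]
30 113 [0.049 0.053] [-0.047  0.052]
50 108 [0.052 0.056] [-0.049  0.052]
70 83 [0.056 0.06 ] [-0.049  0.052]
90 113 [0.059 0.063] [-0.048  0.049]
110 105 [0.062 0.066] [-0.049  0.049]
130 36 [0.06  0.064] [-0.034  0.042]
j1 [0.862 0.128 0.096]
j2 [0.738 0.075 0.104]
j3 [0.743 0.216 0.105]
delta [0.4321, 0.3199, -0.0237] [0.07, 0.0, -12.83] rows>=12.9 j6 -17 t 0.1
```

```bash
python3 -m pendant '[[0.03,0.022,-0.003,0,0,-1],[0.06,0.045,-0.006,0,0,-2],[0.43,0.32,-0.024,0,0,-12.8],[0.43,0.32,-0.024,0,0,-12.8],[0.43,0.32,-0.024,0,0,-12.8],[0.43,0.32,-0.024,0,0,-12.8],[0.43,0.32,-0.024,0,0,-12.8],[0.43,0.32,-0.024,0,0,-12.8],[0.43,0.32,-0.024,0,0,-12.8],[0.43,0.32,-0.024,0,0,-12.8],[0.43,0.32,-0.024,0,0,-12.8],[0.43,0.32,-0.024,0,0,-12.8]]' 0.088 15; python3 -c "
from h import *
tgt(.421,-.281,.25,12)"
```

```text
time_s: 1.15
tcp_pos: [0.4698, 0.2828, 0.249]
eef_rot: [-180.0, -0.0, -0.0]
contact_force: [1.0, 1.8, 0.5]
gripper_width: 0.0877
gripper_force: 0.0
delta [-0.0488, 0.5638, -0.0011] [-0.01, -0.01, -12.0] rows>=13.6 j6 38 t 1.1
```

```bash
python3 -m pendant '[[-0.045,0.55,0,0,0,-12],[-0.045,0.55,0,0,0,-12],[-0.045,0.55,0,0,0,-12],[-0.045,0.55,0,0,0,-12],[-0.045,0.55,0,0,0,-12],[-0.045,0.55,0,0,0,-12],[-0.045,0.55,0,0,0,-12],[-0.045,0.55,0,0,0,-12],[-0.045,0.55,0,0,0,-12],[-0.045,0.55,0,0,0,-12],[-0.045,0.55,0,0,0,-12],[-0.045,0.55,0,0,0,-12]]'; python3 -c "
from h import *
c=snap('wrist','w1')
tgt(.421,-.281,.15,12)"
```

```text
time_s: 2.15
tcp_pos: [0.4273, -0.2156, 0.2491]
eef_rot: [180.0, -0.0, 12.0]
contact_force: [1.4, -0.3, 0.2]
gripper_width: 0.0877
gripper_force: 0.0
delta [-0.0172, 0.0573, 0.0988] [0.07, 0.08, -0.22] rows>=2.8 j6 106 t 2.2
```

View pics/w1.png

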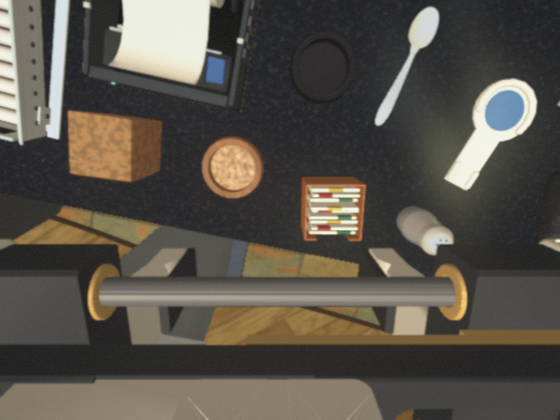

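The wrist view shows all the targets: opened box (333,208), full box (113,145), cup (232,167), shaker (425,230), spoon bowl (425,25) to tip (379,122), and rest dish (505,110) to notch (462,180).

```bash
cat > m2.py <<'E'
from h import *
import sys
def rect(n,q):
    rc=cv2.minAreaRect(q[:,:2].astype(np.float32)*1000);print(n,len(q),'z',round(np.percentile(q[:,2],95),4),np.round(rc[0],1),np.round(rc[1],1),round(rc[2],1))
for f in sys.argv[1:]:
    c=load(f);W=cloud(c);P=W.reshape(-1,3);print(f)
    B={'full':(.442,-.031,.05,.08),'cup':(.439,-.155,.05,.018),'open':(.421,-.281,.05,.062),'shaker':(.417,-.4,.035,.08),'spoon':(.595,-.336,.08,.0035),'rest':(.541,-.466,.085,.0035)}
    for n,(x,y,d,z) in B.items():
        m=(np.hypot(P[:,0]-x,P[:,1]-y)<d)&(P[:,2]>z)&(P[:,2]<z+.03); 
        if m.sum()>10: rect(n,P[m])
    # blue dish disc
    hsv=cv2.cvtColor(c['frame'],cv2.COLOR_RGB2HSV)
    m=(hsv[...,0]>95)&(hsv[...,0]<125)&(hsv[...,1]>110)&(hsv[...,2]>60)&(np.hypot(W[...,0]-.541,W[...,1]-.466*-1*-1)<.09)
    if m.sum(): q=W[m];print('blue',m.sum(),np.round((np.nanmin(q,0)+np.nanmax(q,0))/2,4),np.round(np.nanmedian(q,0),4))
E
sed -i 's/\.466\*-1\*-1/-.466/;s/W\[...,1\]--/W[...,1]+/' m2.py; python3 m2.py top0 side0 w1
```

```text
top0
full 482 z 0.0885 [443.  -29.7] [61.8 62.2] 3.8
cup 196 z 0.0288 [ 438.6 -154.2] [71.6 71. ] 88.3
open 252 z 0.0731 [ 421.9 -279.4] [63.9 64.5] 12.2
shaker 96 z 0.0901 [ 417.3 -397.4] [29.  27.9] 42.8
spoon 278 z 0.0261 [ 592.8 -333.9] [147.3 142.8] 49.8
rest 574 z 0.0107 [ 543.9 -470.1] [161.3 149.7] 4.4
blue 150 [ 0.5765 -0.4913  0.0059] [ 0.5735 -0.4652  0.0049]
side0
full 373 z 0.0869 [441.1 -33.2] [63.6 67.4] 3.7
cup 280 z 0.0276 [ 439.5 -156.9] [72.3 71.9] 74.0
open 452 z 0.0717 [ 421.  -281.8] [63.9 70.9] 11.7
shaker 156 z 0.089 [ 417.2 -402.9] [28.3 29.8] 56.7
spoon 462 z 0.0257 [ 594.3 -327.5] [ 93.5 144.9] 35.0
rest 1233 z 0.0104 [ 533.3 -476.1] [113.2 150.2] 74.8
blue 213 [ 0.5792 -0.4949  0.0062] [ 0.5749 -0.469   0.005 ]
w1
full 4128 z 0.0881 [440.3 -34.3] [64.1 62.9] 3.7
cup 1226 z 0.029 [ 439.  -160.5] [71.9 72.1] 11.4
open 2183 z 0.0732 [ 420.5 -283.7] [64.3 64.2] 11.6
shaker 533 z 0.0904 [ 417.7 -398.4] [25.4 32.5] 49.7
spoon 2281 z 0.0278 [ 592.  -334.6] [141.7 155.9] 12.6
rest 4606 z 0.0119 [ 542.3 -462.7] [157.2 151. ] 7.9
```

```bash
python3 -m pendant '[[-0.017,0.02,0.03,0,0,0],[-0.017,0.02,0.06,0,0,0],[-0.017,0.02,0.1,0,0,0],[-0.017,0.02,0.1,0,0,0]]'; python3 -c "
from h import *
c=snap('wrist','w2')
tgt(.421,-.281,.036,12)"; python3 m2.py w2
```

```text
time_s: 2.53
tcp_pos: [0.4106, -0.236, 0.1426]
eef_rot: [-179.7, 0.5, 11.8]
contact_force: [-2.4, 1.2, -1.1]
gripper_width: 0.0878
gripper_force: 0.0
delta [-0.0002, 0.0456, 0.11] [-0.17, 0.41, -0.09] rows>=2.9 j6 108 t 2.6
w2
full 3704 z 0.088 [441.5 -51.7] [64.5 29.5] 2.8
cup 2500 z 0.0288 [ 438.4 -160.3] [72.7 72.6] 78.5
open 4502 z 0.0732 [ 420.6 -283.9] [64.2 64.5] 11.8
shaker 11 z 0.0813 [ 431.1 -397.8] [0.9 6.1] 12.1
spoon 2398 z 0.0281 [ 561.5 -341.4] [ 86.5 156.7] 11.7
rest 4427 z 0.0111 [ 530.9 -429.8] [160.9  77. ] 19.8
```

```bash
python3 -m pendant '[[0,0.04,0.02,0,0.4,0],[0,0.047,0.05,0,0.4,0],[0,0.047,0.08,0,0.4,0],[0,0.047,0.1,0,0.4,0],[0,0.047,0.11,0,0.4,0],[0,0.047,0.11,0,0.4,0]]'; python3 -m pendant '[[0,0,0,0,0,0],[0,0,0,0,0,0],[0,0,0,0,0,0],[0,0,0,0,0,0],[0,0,0,0,0,0],[0,0,0,0,0,0]]' 0.05 15
python3 -c "
from h import *
tgt(.45,-.26,.28,12)"
```

```text
time_s: 3.08
tcp_pos: [0.4256, -0.2825, 0.0386]
eef_rot: [-180.0, -0.3, 12.0]
contact_force: [-0.4, 0.9, 0.6]
gripper_width: 0.0879
gripper_force: 0.0
time_s: 3.58
tcp_pos: [0.4261, -0.2828, 0.0401]
eef_rot: [179.9, -0.5, 12.0]
contact_force: [-0.8, 3.2, 8.1]
gripper_width: 0.064
gripper_force: 15.0
delta [0.0302, -0.0171, -0.2397] [0.05, -0.5, 0.0] rows>=5.8 j6 114 t 3.6
```

```bash
python3 -m pendant '[[0,0,-0.02,0,0,0],[0,0,-0.06,0,0,0],[0.01,-0.005,-0.1,0,0,0],[0.02,-0.01,-0.14,0,0,0],[0.03,-0.017,-0.18,0,0,0],[0.03,-0.017,-0.22,0,0,0],[0.03,-0.017,-0.22,0,0,0]]' 
python3 -c "
from h import *
print(r.get_state()['gripper_width'])
tgt(.46,.1105,.26,-2.4,-8.6)"
```

```text
time_s: 4.17
tcp_pos: [0.4533, -0.2615, 0.2681]
eef_rot: [179.6, -1.0, 12.1]
contact_force: [2.1, 0.1, -0.1]
gripper_width: 0.0639
gripper_force: 15.0
0.06391301645734909
delta [0.0843, -0.3624, 0.007] [-0.79, 7.46, 14.48] rows>=8.9 j6 111 t 4.2
```

```bash
python3 -m pendant '[[0.01,-0.03,0.007,0,0.6,1.2],[0.02,-0.07,0.007,-0.2,1.5,3],[0.03,-0.11,0.007,-0.3,2.3,4.5],[0.035,-0.15,0.007,-0.4,3.1,6],[0.045,-0.19,0.007,-0.5,3.9,7.6],[0.054,-0.23,0.007,-0.6,4.8,9.3],[0.063,-0.27,0.007,-0.6,5.6,10.9],[0.072,-0.31,0.007,-0.7,6.4,12.5],[0.08,-0.345,0.007,-0.8,7.1,13.8],[0.084,-0.362,0.007,-0.8,7.5,14.5],[0.084,-0.362,0.007,-0.8,7.5,14.5]]' 
python3 -c "
from h import *
tgt(.6125,.1105,.15,-2.4,-8.6)"
```

```text
time_s: 5.08
tcp_pos: [0.4564, 0.1143, 0.2526]
eef_rot: [-179.7, -8.0, -2.4]
contact_force: [0.0, -0.1, -1.0]
gripper_width: 0.0641
gripper_force: 15.0
delta [0.1404, -0.0021, 0.1233] [-0.3, 0.64, -0.0] rows>=4.5 j6 42 t 5.1
```

```bash
python3 -m pendant '[[0.03,0,0.01,0,0.2,0],[0.06,-0.001,0.03,0,0.4,0],[0.095,-0.002,0.06,0,0.6,0],[0.12,-0.002,0.09,0,0.6,0],[0.14,-0.002,0.11,0,0.6,0],[0.14,-0.002,0.123,0,0.6,0],[0.14,-0.002,0.123,0,0.6,0]]' 
python3 -c "
from h import *
c=snap('wrist','w3');snap('side','s3')
tgt(.6125,.1105,.102,-2.4,-8.6)
W=cloud(c);P=W.reshape(-1,3)
for f in 'w3','s3','top0':
  P=cloud(load(f)).reshape(-1,3)
  m=(P[:,0]>.44)&(P[:,0]<.54)
  for x in (.45,.5,.68):
    q=P[(abs(P[:,0]-x)<.006)&(abs(P[:,1]-.113)<.075)&(P[:,2]>.03)&(P[:,2]<.095)]
    print(f,x,len(q),np.round([q[:,1].min(),q[:,1].max()],4) if len(q) else '')
"
```

```text
time_s: 5.67
tcp_pos: [0.6112, 0.1049, 0.1455]
eef_rot: [-179.9, -8.1, -2.7]
contact_force: [-0.5, 0.4, -2.4]
gripper_width: 0.0638
gripper_force: 15.0
delta [-0.0063, -0.0044, 0.0471] [-0.16, 0.19, -0.2] rows>=1.1 j6 53 t 5.8
w3 0.45 0 
w3 0.5 0 
w3 0.68 49 [0.1127 0.1472]
s3 0.45 76 [0.0678 0.1723]
s3 0.5 108 [0.065  0.1688]
s3 0.68 0 
top0 0.45 96 [0.0691 0.1692]
top0 0.5 114 [0.0682 0.1652]
top0 0.68 0
```

View pics/w3.png

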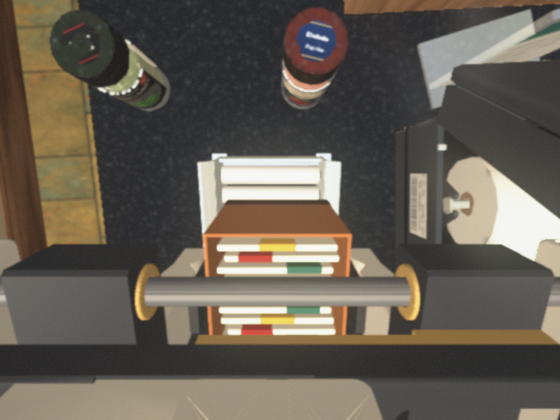

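The view shows the box centred about 6 mm right of the lane (lane centre px 270, box 278), and the lane ahead is clear. I'll correct that, then lower.

```bash
python3 -m pendant '[[-0.003,-0.005,0.015,0,0.2,-0.2],[-0.006,-0.005,0.03,0,0.2,-0.2],[-0.006,-0.005,0.04,0,0.2,-0.2],[-0.006,-0.005,0.046,0,0.2,-0.2],[-0.006,-0.005,0.048,0,0.2,-0.2],[-0.006,-0.005,0.048,0,0.2,-0.2]]' 
python3 -c "
from h import *
tgt(.6125,.1115,.100,-2.4,-8.6);print(r.get_state()['contact_force'])
"
```

```text
time_s: 6.27
tcp_pos: [0.6139, 0.1121, 0.1022]
eef_rot: [-179.8, -8.7, -2.4]
contact_force: [0.6, 0.9, -2.1]
gripper_width: 0.0639
gripper_force: 15.0
delta [-0.0016, 0.0007, 0.002] [-0.24, -0.14, 0.04] rows>=0.1 j6 51 t 6.3
[ 0.64623029  0.89190049 -2.07656916]
```

Lower slightly and let go.

```bash
python3 -m pendant '[[0,0,0.0015,0,0,0],[0,0,0.003,0,0,0],[0,0,0.003,0,0,0]]'; python3 -m pendant '[[0,0,0,0,0,0],[0,0,0,0,0,0],[0,0,0,0,0,0],[0,0,0,0,0,0],[0,0,0,0,0,0],[0,0,0,0,0,0],[0,0,0,0,0,0],[0,0,0,0,0,0],[0,0,0,0,0,0],[0,0,0,0,0,0],[0,0,0,0,0,0],[0,0,0,0,0,0]]' 0.088
python3 -c "
from h import *
snap('side','s4');snap('top','t4')"
```

```text
time_s: 6.52
tcp_pos: [0.6144, 0.1121, 0.0991]
eef_rot: [-179.8, -8.7, -2.4]
contact_force: [-0.2, 0.3, -2.0]
gripper_width: 0.0638
gripper_force: 15.0
time_s: 7.52
tcp_pos: [0.6142, 0.1121, 0.0988]
eef_rot: [-179.8, -8.7, -2.4]
contact_force: [0.1, -0.4, 0.9]
gripper_width: 0.0877
gripper_force: 0.0
```

View pics/s4.png

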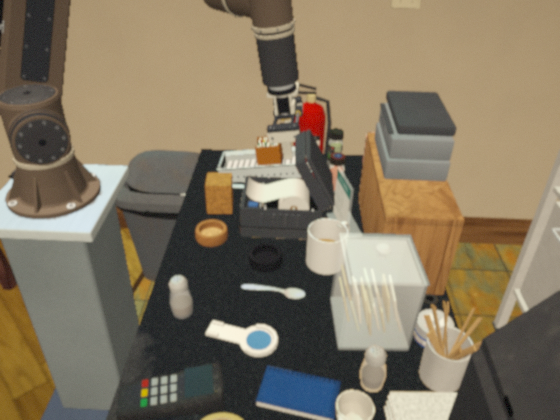

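The side view shows the box upright at (268,152), rolling forward. Retracting upward.

```bash
python3 -m pendant '[[0,0,-0.02,0,0,0],[0,0,-0.05,0,0,0],[0,0,-0.09,0,0,0],[0,0,-0.13,0,0,0],[0,0,-0.17,0,0,0],[0,0,-0.17,0,0,0],[0,0,-0.17,0,0,0],[0,0,-0.17,0,0,0],[0,0,-0.17,0,0,0],[0,0,-0.17,0,0,0]]'
python3 -c "
from h import *
W=cloud(snap('top','t5'));P=W.reshape(-1,3)
for f in 't4','t5':
  P=cloud(load(f)).reshape(-1,3)
  q=P[(P[:,0]>.4)&(P[:,0]<.62)&(abs(P[:,1]-.115)<.06)&(P[:,2]>.085)&(P[:,2]<.14)]
  rc=cv2.minAreaRect(q[:,:2].astype(np.float32)*1000);print(f,rc,np.percentile(q[:,2],[5,50,95]))
tgt(.46,-.0325,.25,3.7)"
```

```text
time_s: 8.45
tcp_pos: [0.5879, 0.1121, 0.2652]
eef_rot: [-179.9, -8.6, -2.4]
contact_force: [-0.6, 0.3, 0.8]
gripper_width: 0.0877
gripper_force: 0.0
t4 ((550.2964477539062, 116.42514038085938), (65.91262817382812, 57.30061721801758), 89.21701049804688) [0.08883483 0.11290761 0.12138995]
t5 ((544.79150390625, 120.70552062988281), (150.95849609375, 69.59503936767578), 3.6654176712036133) [0.08732616 0.10698747 0.11575407]
delta [-0.1229, 0.1498, -0.0035] [0.31, -8.59, -6.04] rows>=4.6 j6 53 t 8.5
```

View pics/t5.png

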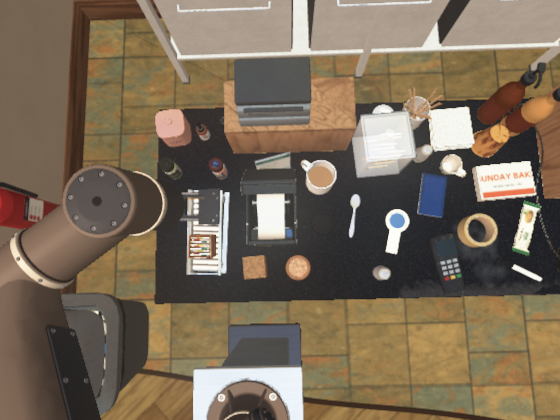

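Box at px (202,246), near the front, and still straight. Fetching the full box.

```bash
python3 -m pendant '[[-0.02,0.03,-0.003,0,-1.5,-1],[-0.045,0.06,-0.003,0,-3.5,-2.5],[-0.075,0.09,-0.003,0,-5.5,-4],[-0.1,0.12,-0.003,0.2,-7,-5],[-0.115,0.14,-0.003,0.3,-8.3,-5.8],[-0.123,0.15,-0.003,0.3,-8.6,-6],[-0.123,0.15,-0.003,0.3,-8.6,-6]]'
python3 -c "
from h import *
W=cloud(snap('wrist','w6'))
tgt(.443,-.0325,.13,3.7);tgt(.443,-.0325,.036,3.7)"; python3 m2.py w6 |grep full
```

```text
time_s: 9.08
tcp_pos: [0.4591, -0.034, 0.25]
eef_rot: [-180.0, -0.0, 3.5]
contact_force: [0.6, -0.6, 0.0]
gripper_width: 0.0876
gripper_force: 0.0
delta [-0.0174, -0.0016, 0.1202] [-0.05, -0.12, -0.15] rows>=2.9 j6 73 t 9.1
delta [-0.0176, -0.0015, 0.2142] [-0.05, -0.12, -0.15] rows>=5.2 j6 73 t 9.1
full 3372 z 0.088 [440.3 -33.8] [64.4 62. ] 4.0
```

```bash
python3 -m pendant '[[-0.008,0,0.03,0,0,-0.2],[-0.015,0,0.07,0,0,-0.3],[-0.018,0,0.11,0,0,-0.3],[-0.018,0,0.14,0,0,-0.3],[-0.018,0,0.17,0,0,-0.3],[-0.018,0,0.195,0,0,-0.3],[-0.018,0,0.208,0,0,-0.3],[-0.018,0,0.212,0,0,-0.3],[-0.018,0,0.212,0,0,-0.3]]'; python3 -m pendant '[[0,0,0,0,0,0],[0,0,0,0,0,0],[0,0,0,0,0,0],[0,0,0,0,0,0],[0,0,0,0,0,0],[0,0,0,0,0,0]]' 0.05 15; python3 -c "
from h import *
tgt(.46,.03,.26,-2.4,-8.6)"
```

```text
time_s: 9.88
tcp_pos: [0.4428, -0.0328, 0.0373]
eef_rot: [-180.0, 0.0, 4.0]
contact_force: [0.5, 0.1, 0.4]
gripper_width: 0.0876
gripper_force: 0.0
time_s: 10.38
tcp_pos: [0.4435, -0.033, 0.0394]
eef_rot: [-179.9, -0.2, 4.0]
contact_force: [-1.5, 2.8, 6.9]
gripper_width: 0.0636
gripper_force: 15.0
delta [0.0217, -0.0621, -0.2205] [-0.58, 8.37, 6.36] rows>=5.5 j6 73 t 10.4
```

```bash
python3 -m pendant '[[0,0,-0.02,0,0,0],[0,0,-0.06,0,0,0],[0,0,-0.1,0,0,0],[0,0,-0.14,0,0,0],[0.01,-0.03,-0.17,0,1.5,1],[0.015,-0.06,-0.2,-0.2,3,3],[0.02,-0.09,-0.215,-0.4,5,4],[0.022,-0.12,-0.22,-0.5,6.5,5.5],[0.022,-0.135,-0.22,-0.6,8,6.4],[0.022,-0.145,-0.22,-0.6,8.4,6.4],[0.022,-0.145,-0.22,-0.6,8.4,6.4]]'
python3 -c "
from h import *
tgt(.6105,.1115,.15,-2.4,-8.6)
P=cloud(snap('top','t7')).reshape(-1,3);P2=cloud(snap('side','s7')).reshape(-1,3)
for P in (P,P2):
  q=P[(P[:,0]>.4)&(P[:,0]<.56)&(abs(P[:,1]-.117)<.05)&(P[:,2]>.085)&(P[:,2]<.12)]
  if len(q): print(len(q),cv2.minAreaRect(q[:,:2].astype(np.float32)*1000),np.percentile(q[:,2],[5,50,95]))
"
```

```text
time_s: 11.3
tcp_pos: [0.4535, 0.1139, 0.2588]
eef_rot: [180.0, -8.6, -2.3]
contact_force: [0.4, 0.3, -1.4]
gripper_width: 0.0635
gripper_force: 15.0
delta [0.1391, -0.004, 0.1309] [0.01, 0.04, 0.08] rows>=4.6 j6 41 t 11.3
425 ((456.9116516113281, 117.67860412597656), (74.22808837890625, 68.00518798828125), 89.50261688232422) [0.08720907 0.09889181 0.10761061]
```

View pics/s7.png

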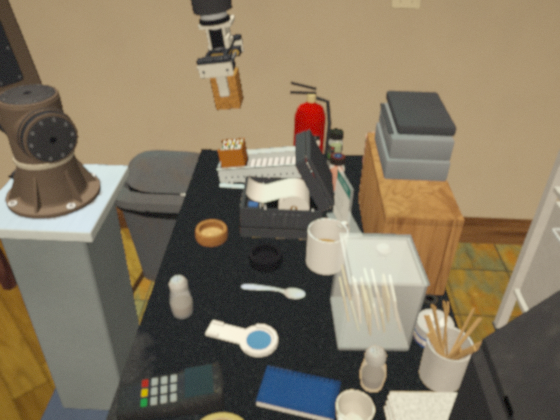

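Opened box is home against the front stop (232,150). The full box is held at (227,90). Loading it.

```bash
python3 -m pendant '[[0.03,0,0.01,0,0,0],[0.06,-0.002,0.03,0,0,0],[0.095,-0.004,0.06,0,0,0],[0.12,-0.004,0.09,0,0,0],[0.139,-0.004,0.11,0,0,0],[0.139,-0.004,0.131,0,0,0],[0.139,-0.004,0.131,0,0,0],[0.139,-0.004,0.131,0,0,0]]' 
python3 -c "
from h import *
tgt(.6105,.1115,.0985,-2.4,-8.6)"
```

```text
time_s: 12.07
tcp_pos: [0.6105, 0.1079, 0.148]
eef_rot: [179.8, -8.3, -2.5]
contact_force: [0.1, -0.2, 0.3]
gripper_width: 0.064
gripper_force: 15.0
delta [-0.0073, -0.0037, 0.049] [0.21, 0.29, -0.14] rows>=1.2 j6 52 t 12.1
```

```bash
python3 -m pendant '[[-0.003,-0.004,0.015,0.2,0.3,0],[-0.007,-0.004,0.03,0.2,0.3,0],[-0.007,-0.004,0.04,0.2,0.3,0],[-0.007,-0.004,0.046,0.2,0.3,0],[-0.007,-0.004,0.049,0.2,0.3,0],[-0.007,-0.004,0.049,0.2,0.3,0]]'; python3 -c "
from h import *
tgt(.6105,.1115,.0985,-2.4,-8.6)"
```

```text
time_s: 12.57
tcp_pos: [0.612, 0.1137, 0.1007]
eef_rot: [-179.9, -8.8, -2.4]
contact_force: [-0.1, -0.7, -1.9]
gripper_width: 0.064
gripper_force: 15.0
delta [-0.0017, 0.0023, 0.0019] [-0.14, -0.25, -0.04] rows>=0.1 j6 51 t 12.6
```

```bash
python3 -m pendant '[[0,0.001,0.0015,0,0,0],[0,0.002,0.003,0,0,0],[0,0.002,0.003,0,0,0]]'; python3 -m pendant '[[0,0,0,0,0,0],[0,0,0,0,0,0],[0,0,0,0,0,0],[0,0,0,0,0,0],[0,0,0,0,0,0],[0,0,0,0,0,0],[0,0,0,0,0,0],[0,0,0,0,0,0],[0,0,0,0,0,0],[0,0,0,0,0,0],[0,0,0,0,0,0],[0,0,0,0,0,0]]' 0.088;  python3 -m pendant '[[0,0,-0.02,0,0,0],[0,0,-0.05,0,0,0],[0,0,-0.09,0,0,0],[0,0,-0.13,0,0,0],[0,0,-0.17,0,0,0],[0,0,-0.17,0,0,0],[0,0,-0.17,0,0,0]]'
python3 -c "
from h import *
tgt(.45,-.1,.25,0)"
```

```text
time_s: 12.82
tcp_pos: [0.6122, 0.1116, 0.0976]
eef_rot: [-179.8, -8.8, -2.5]
contact_force: [-0.7, 0.5, -0.8]
gripper_width: 0.0637
gripper_force: 15.0
time_s: 13.82
tcp_pos: [0.6121, 0.1117, 0.0973]
eef_rot: [-179.9, -8.8, -2.4]
contact_force: [0.4, -0.2, 0.2]
gripper_width: 0.0878
gripper_force: 0.0
time_s: 14.4
tcp_pos: [0.587, 0.1131, 0.2687]
eef_rot: [-179.7, -9.1, -2.5]
contact_force: [-0.7, -0.0, -1.4]
gripper_width: 0.0877
gripper_force: 0.0
delta [-0.1291, 0.2188, -0.0031] [-0.15, -9.13, -2.42] rows>=6.1 j6 52 t 14.4
```

```bash
python3 -m pendant '[[-0.025,0.03,0,0,-1.2,0],[-0.05,0.065,0,0,-3,-0.5],[-0.08,0.1,-0.001,0,-5,-1],[-0.1,0.13,-0.002,0,-7,-1.5],[-0.12,0.17,-0.003,0,-8.5,-2],[-0.129,0.2,-0.003,0,-9.1,-2.4],[-0.129,0.219,-0.003,0,-9.1,-2.4]]'
python3 -c "
from h import *
tgt(.45,-.398,.22,0)
snap('side','s8')"
```

```text
time_s: 14.98
tcp_pos: [0.4462, -0.1032, 0.2467]
eef_rot: [180.0, 0.4, -0.1]
contact_force: [0.2, -0.0, -0.2]
gripper_width: 0.0874
gripper_force: 0.0
delta [0.0043, 0.2948, 0.0268] [0.03, 0.44, -0.07] rows>=7.1 j6 78 t 15.0
```

View pics/s8.png

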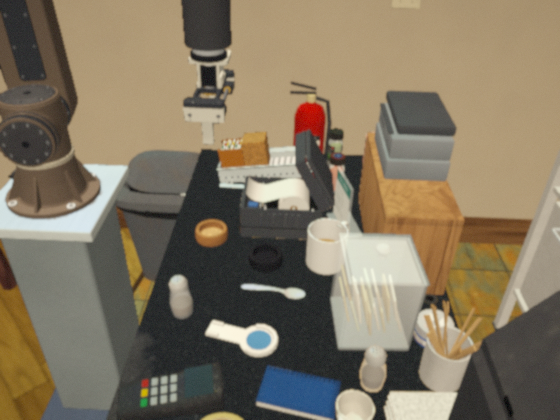

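Both boxes sit in the feeder, the opened one in front (230,150) and the full one right behind (255,147). Now the shaker.

```bash
python3 -m pendant '[[-0.005,0.03,0,0,0,0],[-0.01,0.07,0.01,0,0.4,0],[-0.02,0.11,0.02,0,0.4,0],[-0.03,0.15,0.03,0,0.4,0],[-0.03,0.19,0.03,0,0.4,0],[-0.03,0.23,0.03,0,0.4,0],[-0.03,0.265,0.03,0,0.4,0],[-0.03,0.285,0.03,0,0.4,0],[-0.03,0.295,0.03,0,0.4,0],[-0.03,0.295,0.03,0,0.4,0]]'
cat > m3.py <<'E'
from h import *
import sys
for f in sys.argv[1:]:
    P=cloud(load(f)).reshape(-1,3);P=P[np.hypot(P[:,0]-.417,P[:,1]+.4)<.04]
    for z in (.02,.04,.06,.075,.085):
        q=P[abs(P[:,2]-z)<.006]
        if len(q)<8: continue
        A=np.c_[2*q[:,:2],np.ones(len(q))];s=np.linalg.lstsq(A,(q[:,:2]**2).sum(1),rcond=None)[0]
        print(f,z,len(q),np.round(s[:2],4),'R',round(float(np.sqrt(s[2]+s[0]**2+s[1]**2)),4))
E
python3 -c "
from h import *
snap('wrist','w9');tgt(.417,-.4,.12,0)"; python3 m3.py top0 side0 w1 w9
```

```text
time_s: 15.87
tcp_pos: [0.4178, -0.3974, 0.2164]
eef_rot: [-180.0, 0.0, -0.2]
contact_force: [0.8, -0.0, -0.6]
gripper_width: 0.0877
gripper_force: 0.0
delta [-0.0009, 0.0039, 0.0967] [-0.04, -0.0, -0.14] rows>=2.3 j6 114 t 15.9
top0 0.04 35 [ 0.418  -0.3978] R 0.0202
top0 0.06 17 [ 0.417  -0.3984] R 0.0172
top0 0.075 37 [ 0.4163 -0.398 ] R 0.0159
top0 0.085 102 [ 0.4166 -0.3973] R 0.0114
side0 0.02 78 [ 0.4174 -0.4003] R 0.0203
side0 0.04 120 [ 0.4171 -0.4006] R 0.0192
side0 0.06 93 [ 0.4164 -0.4012] R 0.0159
side0 0.075 111 [ 0.416  -0.4011] R 0.0154
side0 0.085 172 [ 0.4166 -0.4032] R 0.0107
w1 0.02 97 [ 0.4168 -0.4024] R 0.0207
w1 0.04 242 [ 0.4164 -0.4021] R 0.0202
w1 0.06 227 [ 0.4157 -0.4019] R 0.017
w1 0.075 219 [ 0.4151 -0.4016] R 0.0164
w1 0.085 555 [ 0.416  -0.3995] R 0.0115
w9 0.02 19 [ 0.416  -0.4022] R 0.0213
w9 0.04 179 [ 0.4164 -0.4022] R 0.0202
w9 0.06 161 [ 0.4153 -0.402 ] R 0.0173
w9 0.075 139 [ 0.4148 -0.4017] R 0.0167
w9 0.085 896 [ 0.4158 -0.4016] R 0.0118
```

View pics/w9.png

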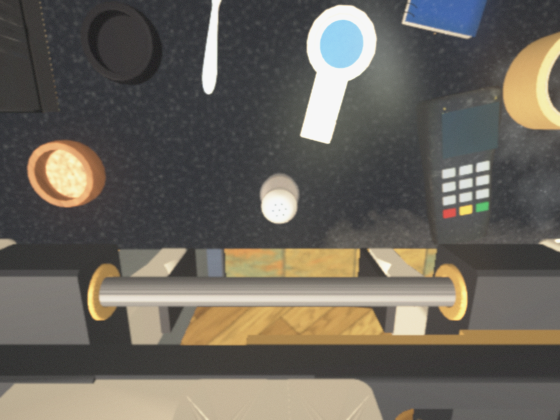

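```bash
python3 -m pendant '[[-0.001,0.004,0.03,0,0,0],[-0.001,0.004,0.07,0,0,0],[-0.001,0.004,0.11,0,0,0],[-0.001,0.004,0.14,0,0,0],[-0.001,0.004,0.165,0,0,0],[-0.001,0.004,0.18,0,0,0],[-0.001,0.004,0.186,0,0,0],[-0.001,0.004,0.186,0,0,0]]'; python3 -m pendant '[[0,0,0,0,0,0],[0,0,0,0,0,0],[0,0,0,0,0,0],[0,0,0,0,0,0],[0,0,0,0,0,0],[0,0,0,0,0,0],[0,0,0,0,0,0],[0,0,0,0,0,0]]' 0.025 12; python3 -c "
from h import *
tgt(.44,-.28,.2,0)"
```

```text
time_s: 16.58
tcp_pos: [0.4174, -0.3985, 0.031]
eef_rot: [-180.0, 0.0, 0.0]
contact_force: [-0.9, 0.8, -0.2]
gripper_width: 0.0878
gripper_force: 0.0
time_s: 17.25
tcp_pos: [0.418, -0.4001, 0.0324]
eef_rot: [180.0, -0.1, -0.0]
contact_force: [0.2, 0.5, 1.4]
gripper_width: 0.0405
gripper_force: 12.0
delta [0.0223, -0.12, -0.1677] [0.04, -0.13, -0.04] rows>=5.0 j6 114 t 17.2
```

```bash
python3 -m pendant '[[0,0,-0.02,0,0,0],[0,0,-0.06,0,0,0],[0,0,-0.1,0,0,0],[0.01,-0.03,-0.13,0,0,0],[0.02,-0.07,-0.14,0,0,0],[0.02,-0.11,-0.14,0,0,0],[0.02,-0.15,-0.14,0,0,0],[0.02,-0.175,-0.14,0,0,0],[0.02,-0.175,-0.14,0,0,0],[0.02,-0.175,-0.14,0,0,0]]'
cat > m4.py <<'E'
from h import *
import sys
for f in sys.argv[1:]:
    P=cloud(load(f)).reshape(-1,3)
    d=np.hypot(P[:,0]-.439,P[:,1]+.157);q=P[(d<.045)&(P[:,2]>.022)&(P[:,2]<.036)]
    fl=P[(d<.02)&(P[:,2]<.02)]
    # outer hull circle of rim
    (c,R)=cv2.minEnclosingCircle((q[:,:2]*1000).astype(np.float32))
    k=np.linalg.lstsq(np.c_[2*q[:,:2],np.ones(len(q))],(q[:,:2]**2).sum(1),rcond=None)[0]
    print(f,len(q),'enc',np.round(c,1),round(R,1),'ring',np.round(k[:2],4),'z',np.round(np.percentile(q[:,2],95),4),'floor',np.round(np.median(fl[:,2]),4) if len(fl) else '')
E
python3 -c "
from h import *
snap('wrist','w10');tgt(.439,-.157,.17,0)"; python3 m4.py top0 side0 w1 w2 w9 w10
```

```text
time_s: 18.08
tcp_pos: [0.4379, -0.2238, 0.1725]
eef_rot: [180.0, -0.2, 0.1]
contact_force: [-0.3, -0.8, -0.8]
gripper_width: 0.0407
gripper_force: 11.8
delta [0.0011, -0.0676, 0.0023] [0.04, -0.15, 0.06] rows>=1.6 j6 94 t 18.1
top0 180 enc [ 439.5 -155.2] 36.5 ring [ 0.4394 -0.1551] z 0.0292 floor 0.0061
side0 218 enc [ 438.  -158.1] 38.0 ring [ 0.4388 -0.1585] z 0.0277 floor 0.0065
w1 1142 enc [ 437.9 -159.6] 36.5 ring [ 0.4383 -0.1599] z 0.029 floor 0.0084
w2 2322 enc [ 438.1 -159.8] 36.7 ring [ 0.4383 -0.1602] z 0.0288 floor 0.0083
w9 1616 enc [ 437.7 -160.5] 36.8 ring [ 0.4379 -0.1613] z 0.029 floor 0.0086
w10 1728 enc [ 438.2 -159.9] 36.5 ring [ 0.4385 -0.1603] z 0.0289 floor 0.0084
```

View pics/w10.png

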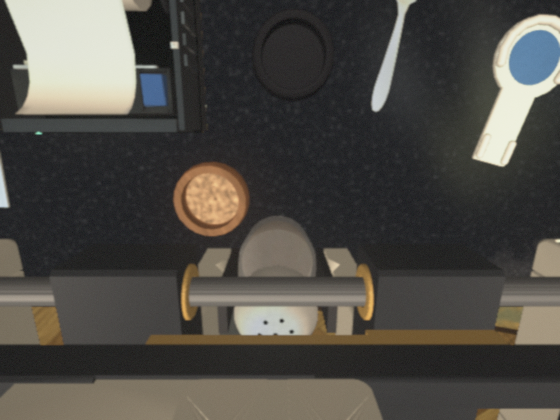

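The cup is at (212,199) and the shaker is held upright at (277,265). I'll check the wrist camera's bias against the held shaker.

```bash
python3 -c "
from h import *
P=cloud(load('w10')).reshape(-1,3)
P=P[(np.hypot(P[:,0]-.44,P[:,1]+.224)<.03)]
for z in (.15,.16,.165,.17,.18,.19):
  q=P[abs(P[:,2]-z)<.005]
  if len(q)>10:
    k=np.linalg.lstsq(np.c_[2*q[:,:2],np.ones(len(q))],(q[:,:2]**2).sum(1),rcond=None)[0]
    print(z,len(q),np.round(k[:2],4),round(float(np.sqrt(k[2]+k[0]**2+k[1]**2)),4),np.round([q[:,1].min(),q[:,1].max()],4))
"
```

```text
0.15 151 [ 0.437  -0.2263] 0.0197 [-0.2437 -0.2103]
0.16 200 [ 0.4367 -0.2261] 0.0207 [-0.244  -0.2084]
0.165 248 [ 0.4363 -0.2261] 0.0214 [-0.2458 -0.2067]
0.17 410 [ 0.4354 -0.2261] 0.0223 [-0.2499 -0.2035]
0.18 1076 [ 0.4329 -0.2249] 0.0241 [-0.2528 -0.1952]
0.19 1346 [ 0.4297 -0.2247] 0.0257 [-0.2529 -0.1951]
```

```bash
python3 -m pendant '[[0,-0.025,0,0,0,0],[0.001,-0.055,0,0,0,0],[0.001,-0.066,0.005,0,0,0],[0.001,-0.066,0.04,0,0,0],[0.001,-0.066,0.075,0,0,0],[0.001,-0.066,0.095,0,0,0],[0.001,-0.066,0.1,0,0,0],[0.001,-0.066,0.1,0,0,0]]'; python3 -c "
from h import *
tgt(.4394,-.1578,.04,0)"
```

```text
time_s: 18.8
tcp_pos: [0.4381, -0.16, 0.0707]
eef_rot: [179.9, 0.1, -0.1]
contact_force: [0.8, 0.4, 0.3]
gripper_width: 0.0406
gripper_force: 11.8
delta [0.0014, -0.0022, 0.0307] [0.06, 0.1, -0.11] rows>=0.7 j6 86 t 18.8
```

```bash
python3 -m pendant '[[0.001,-0.002,0.01,0,0,0],[0.001,-0.002,0.02,0,0,0],[0.001,-0.002,0.027,0,0,0],[0.001,-0.002,0.03,0,0,0],[0.001,-0.002,0.031,0,0,0],[0.001,-0.002,0.031,0,0,0]]'; python3 -c "
from h import *
tgt(.4394,-.1578,.04,0)"
```

```text
time_s: 19.3
tcp_pos: [0.4405, -0.1573, 0.0416]
eef_rot: [180.0, -0.2, -0.0]
contact_force: [0.3, 0.7, -1.3]
gripper_width: 0.0406
gripper_force: 11.8
delta [-0.0011, 0.0005, 0.0016] [0.04, -0.16, -0.05] rows>=0.0 j6 85 t 19.3
```

```bash
python3 -m pendant '[[-0.001,0,0.0015,0,0,0],[-0.001,0,0.003,0,0,0],[-0.001,0,0.0035,0,0,0],[-0.001,0,0.0035,0,0,0]]'; python3 -m pendant '[[0,0,0,0,0,0],[0,0,0,0,0,0],[0,0,0,0,0,0],[0,0,0,0,0,0],[0,0,0,0,0,0],[0,0,0,0,0,0]]' 0.088; python3 -m pendant '[[0,0,-0.01,0,0,0],[0,0,-0.03,0,0,0],[0,0,-0.07,0,0,0],[0,0,-0.11,0,0,0],[0,0,-0.15,0,0,0],[0,0,-0.19,0,0,0],[0,0.02,-0.21,0,0,0],[0,0.06,-0.21,0,0,0],[0,0.1,-0.21,0,0,0],[0,0.1,-0.21,0,0,0]]'; python3 -c "
from h import *
snap('wrist','w11'); snap('top','t11')"
```

```text
time_s: 19.63
tcp_pos: [0.4396, -0.1571, 0.0383]
eef_rot: [180.0, -0.2, -0.0]
contact_force: [-1.8, -0.3, 4.6]
gripper_width: 0.0407
gripper_force: 12.2
time_s: 20.13
tcp_pos: [0.4391, -0.1571, 0.0376]
eef_rot: [180.0, -0.1, -0.0]
contact_force: [0.0, 0.4, -0.2]
gripper_width: 0.0747
gripper_force: 0.0
time_s: 20.97
tcp_pos: [0.4383, -0.2616, 0.2479]
eef_rot: [179.9, -0.1, -0.2]
contact_force: [0.4, 1.7, -0.2]
gripper_width: 0.0879
gripper_force: 0.0
```

View pics/w11.png

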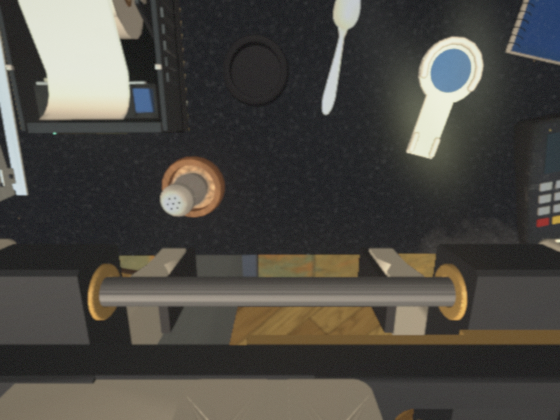

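The shaker stands in the cup (190,190). Spoon: bowl (346,10), tip (328,110). Rest: dish (451,70), notch end (422,152). Moving closer to measure both.

```bash
python3 -m pendant '[[0.025,0.03,0,0,0,0],[0.05,0.06,0,0,0,0],[0.08,0.09,0,0,0,0],[0.11,0.12,0,0,0,0],[0.12,0.13,0,0,0,0],[0.12,0.13,0,0,0,0]]'
cat > m5.py <<'E'
from h import *
import sys
for f in sys.argv[1:]:
    c=load(f);W=cloud(c);hsv=cv2.cvtColor(c['frame'],cv2.COLOR_RGB2HSV)
    br=(hsv[...,2]>110)&(hsv[...,1]<90)&(W[...,2]<.02)
    for n,(x,y,d) in {'spoon':(.595,-.336,.078),'rest':(.545,-.466,.085)}.items():
        m=(br|((hsv[...,0]>95)&(hsv[...,0]<125)&(hsv[...,1]>90)&(hsv[...,2]>80)&(W[...,2]<.02)))&(np.hypot(W[...,0]-x,W[...,1]-y)<d)
        k,l,s,ce=cv2.connectedComponentsWithStats(m.astype(np.uint8)); i=1+np.argmax(s[1:,4]); q=W[l==i]
        rc=cv2.minAreaRect((q[:,:2]*1000).astype(np.float32)); b=cv2.boxPoints(rc)
        e=sorted([(b[0]-b[1],b[0],b[1]),(b[1]-b[2],b[1],b[2])],key=lambda t:-np.linalg.norm(t[0]))[0][0]
        e=e/np.linalg.norm(e); e=e*np.sign(e[0]); p=np.array([-e[1],e[0]]); L=(q[:,:2]*1000-rc[0])@np.c_[e,p]
        print(f,n,'yaw %.2f'%np.degrees(np.arctan2(e[1],e[0])),'ctr',np.round(rc[0],1),'len',np.round(np.ptp(L,axis=0),1),'z',np.round(np.percentile(q[:,2],[5,50,95]),4))
        X=L[:,0]-L[:,0].min()
        mids=[]
        for t in np.arange(5,X.max(),15):
            w=L[abs(X-t)<3]; 
            if len(w)>3: z=q[abs(X-t)<3,2]; mids.append((round(float(t)),round(float(np.ptp(w[:,1])),1),round(float((w[:,1].max()+w[:,1].min())/2),1),round(float(np.median(z)),4)))
        print('  t,width,mid,z',mids)
    h=(hsv[...,0]>95)&(hsv[...,0]<125)&(hsv[...,1]>90)&(hsv[...,2]>80)&(np.hypot(W[...,0]-.574,W[...,1]+.467)<.035)
    q=W[h]; (cc,R)=cv2.minEnclosingCircle((q[:,:2]*1000).astype(np.float32)); print('  blue',np.round(cc,1),round(R,1),h.sum(), 'med',np.round(np.median(q,0),4))
E
python3 -c "
from h import *
snap('wrist','w12');print(r.get_state()['tcp_pos'])"; python3 m5.py top0 side0 w9 w11 w12
```

```text
time_s: 21.57
tcp_pos: [0.5606, -0.3879, 0.2454]
eef_rot: [-180.0, 0.0, -0.0]
contact_force: [0.8, -0.5, -0.2]
gripper_width: 0.0876
gripper_force: 0.0
[ 0.55948231 -0.3866954   0.24590012]
top0 spoon yaw -14.97 ctr [ 592.9 -328.4] len [134.5  31.6] z [-0.002   0.0044  0.0108]
  t,width,mid,z [(5, 10.2, -8.5, 0.0033), (20, 14.0, -7.8, 0.0021), (35, 14.0, -7.4, 0.0062), (50, 11.8, -5.1, 0.0069), (65, 7.1, -3.3, 0.0094), (80, 8.7, -3.5, 0.0081), (95, 18.1, 0.6, 0.0057), (110, 30.6, 0.5, 0.0022), (125, 22.3, 1.8, 0.0053)]
top0 rest yaw -3.29 ctr [ 538.8 -463.8] len [138.1  75.4] z [-0.0007  0.0049  0.0105]
  t,width,mid,z [(5, 33.8, 16.9, -0.0003), (20, 39.6, 15.8, 0.0061), (35, 34.7, 14.9, 0.0038), (50, 36.0, 11.5, 0.0043), (65, 35.0, 8.7, 0.0038), (80, 57.6, 1.1, 0.004), (95, 72.7, 0.1, 0.0053), (110, 75.1, -0.1, 0.0046), (125, 62.8, 1.2, 0.0055)]
  blue [ 572.7 -464.6] 21.8 158 med [ 0.5732 -0.4644  0.0047]
side0 spoon yaw -15.40 ctr [ 593.  -323.3] len [135.9  42.5] z [-0.0017  0.0034  0.0099]
  t,width,mid,z [(5, 18.5, -10.5, 0.0009), (20, 23.1, -9.7, 0.0037), (35, 22.3, -6.9, 0.00
[... 2014 characters left out ...]
[137.7  31.9] z [0.0014 0.0064 0.012 ]
  t,width,mid,z [(5, 13.1, 7.4, 0.0037), (20, 17.2, 7.4, 0.0061), (35, 15.6, 6.2, 0.0086), (50, 13.1, 5.6, 0.0101), (65, 10.4, 3.8, 0.0117), (80, 9.1, 2.7, 0.0118), (95, 19.6, 0.6, 0.0083), (110, 31.9, 0.0, 0.0047), (125, 29.3, -0.3, 0.0058)]
w12 rest yaw -3.29 ctr [ 538.5 -466.5] len [140.4  76.1] z [0.0019 0.007  0.0121]
  t,width,mid,z [(5, 38.4, 18.5, 0.006), (20, 39.2, 16.6, 0.0072), (35, 38.6, 13.9, 0.0067), (50, 38.5, 11.3, 0.0066), (65, 39.3, 8.1, 0.0066), (80, 62.5, -0.5, 0.0066), (95, 75.2, -0.4, 0.007), (110, 74.6, -0.1, 0.0071), (125, 65.0, 0.6, 0.0075), (140, 29.4, -0.3, 0.0087)]
  blue [ 572.8 -467.6] 21.8 913 med [ 0.5729 -0.4675  0.007 ]
```

View pics/w12.png

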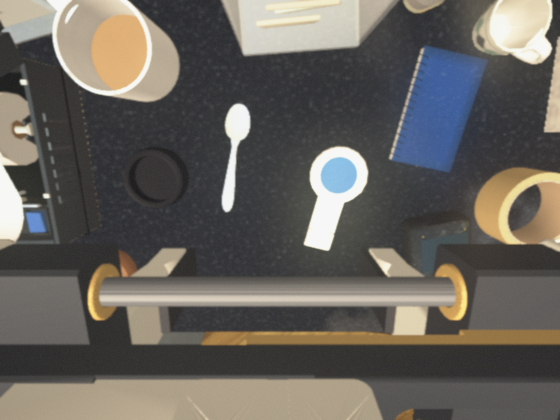

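Spoon bowl at (237,122), handle tip (228,205); rest dish (339,175), notch end (320,243). The mug at (115,50) is near the gripper body's path, so I'm checking clearance.

```bash
python3 -c "
from h import *
for f in ('top0','w12','w11'):
  P=cloud(load(f)).reshape(-1,3);P=P[(P[:,2]>.05)&(P[:,2]<.14)]
  R=Ro.from_euler('z',-9.5,degrees=True).as_matrix()[:2,:2]
  L=(P[:,:2]-[.592,-.331])@R
  m=(abs(L[:,0])<.12)&(abs(L[:,1])<.15)
  q=P[m];l=L[m]
  k=(abs(l[:,1])<.105); print(f,m.sum(), 'in body y-band: min x',l[k,0].min() if k.any() else None, 'in x-band:',l[abs(l[:,0])<.045][:,1] .min() if (abs(l[:,0])<.045).any() else None)
  M=P[(P[:,0]>.62)&(P[:,0]<.8)&(P[:,1]>-.30)&(P[:,1]<-.16)&(P[:,2]>.06)]
  print(M.min(0),M.max(0))
tgt(.592,-.331,.1,-9.5);tgt(.592,-.331,.003,-9.5)
"
```

```text
top0 142 in body y-band: min x 0.0548540402627739 in x-band: None
[ 0.66147313 -0.2715599   0.06005364] [ 0.75513964 -0.17467112  0.09444246]
w12 2830 in body y-band: min x 0.05188998133771059 in x-band: None
[ 0.64002237 -0.27832302  0.060018  ] [ 0.7433671  -0.16022941  0.09554694]
w11 0 in body y-band: min x None in x-band: NoneTraceback (most recent call last):
  File "<string>", line 11, in <module>
    print(M.min(0),M.max(0))
          ~~~~~^^^
    return umr_minimum(a, axis, None, out, keepdims, initial, where)
ValueError: zero-size array to reduction operation minimum which has no identity
```

```bash
python3 -c "
from h import *
tgt(.586,-.330,.06,-9.5);tgt(.586,-.330,.003,-9.5)"
```

```text
delta [0.0266, -0.0566, 0.1859] [-0.03, 0.03, 9.47] rows>=4.7 j6 108 t 21.6
delta [0.0266, -0.0566, 0.2429] [-0.03, 0.03, 9.47] rows>=6.0 j6 108 t 21.6
```

```bash
python3 -m pendant '[[0.01,-0.02,0.01,0,0,3],[0.02,-0.045,0.03,0,0,7],[0.027,-0.057,0.06,0,0,9.5],[0.027,-0.057,0.1,0,0,9.5],[0.027,-0.057,0.13,0,0,9.5],[0.027,-0.057,0.155,0,0,9.5],[0.027,-0.057,0.17,0,0,9.5],[0.027,-0.057,0.18,0,0,9.5],[0.027,-0.057,0.18,0,0,9.5],[0.027,-0.057,0.18,0,0,9.5]]' 0.06; python3 -c "
from h import *
snap('wrist','w13')
tgt(.586,-.330,.003,-9.5)"; python3 m5.py w13
```

```text
time_s: 22.45
tcp_pos: [0.5862, -0.3295, 0.0688]
eef_rot: [180.0, -0.1, -9.5]
contact_force: [0.3, 1.6, 0.2]
gripper_width: 0.06
gripper_force: 0.0
delta [-0.001, 0.0002, 0.0666] [0.04, -0.23, 0.02] rows>=1.6 j6 93 t 22.5
w13 spoon yaw -9.74 ctr [ 601.2 -336.3] len [115.9  31.4] z [0.0017 0.0069 0.0119]
  t,width,mid,z [(5, 15.7, 0.1, 0.0073), (20, 13.1, -0.2, 0.0092), (35, 11.4, -0.0, 0.0108), (50, 8.2, 0.0, 0.0117), (65, 9.5, 0.2, 0.0109), (80, 28.8, -0.0, 0.0064), (95, 31.3, 0.0, 0.0045), (110, 24.4, -0.2, 0.0077)]
w13 rest yaw 79.72 ctr [ 585.4 -473.3] len [79.6 74.6] z [0.0014 0.007  0.0123]
  t,width,mid,z [(5, 41.2, 14.5, 0.0018), (20, 54.1, 8.1, 0.0071), (35, 59.1, 5.8, 0.007), (50, 67.3, 1.7, 0.0068), (65, 73.0, -0.8, 0.0066)]
  blue [ 551.4 -463.5] 7.8 9 med [ 0.5522 -0.4599  0.0071]
```

View pics/w13.png

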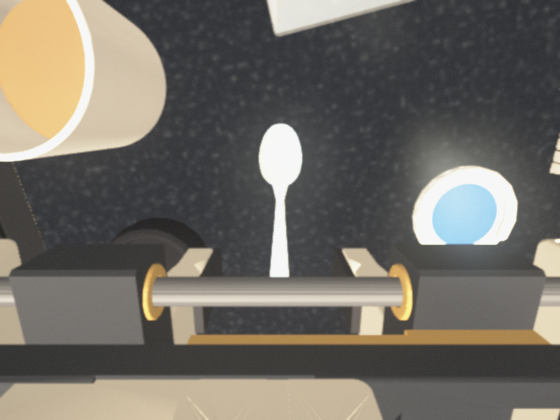

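The spoon is centred between the fingers (px 280), yaw −9.7°. Descending and gripping.

```bash
python3 -m pendant '[[-0.001,0.001,0.025,0,0,0],[-0.001,0.001,0.045,0,0,0],[-0.001,0.001,0.058,0,0,0],[-0.001,0.001,0.064,0,0,0],[-0.001,0.001,0.0665,0,0,0],[-0.001,0.001,0.0665,0,0,0]]';  python3 -m pendant '[[0,0,0,0,0,0],[0,0,0,0,0,0],[0,0,0,0,0,0],[0,0,0,0,0,0],[0,0,0,0,0,0],[0,0,0,0,0,0],[0,0,0,0,0,0],[0,0,0,0,0,0],[0,0,0,0,0,0],[0,0,0,0,0,0]]' 0.004 10
```

```text
time_s: 23.0
tcp_pos: [0.5854, -0.3312, 0.002]
eef_rot: [180.0, -0.2, -9.5]
contact_force: [-0.8, -0.8, 0.4]
gripper_width: 0.06
gripper_force: 0.0
time_s: 23.83
tcp_pos: [0.5851, -0.331, 0.0017]
eef_rot: [180.0, -0.1, -9.5]
contact_force: [0.1, 0.8, 2.2]
gripper_width: 0.0203
gripper_force: 10.0
```

```bash
python3 -m pendant '[[0,0,-0.015,0,0,0],[0,0,-0.05,0,0,0],[0,0,-0.09,0,0,0],[0,0,-0.13,0,0,0],[0,0,-0.14,0,0,0],[0,0,-0.14,0,0,0]]'; python3 -c "
from h import *
tgt(.43,-.45,.14,-13.3)"
```

```text
time_s: 24.33
tcp_pos: [0.587, -0.3318, 0.1467]
eef_rot: [179.9, -0.6, -9.5]
contact_force: [0.8, -0.7, -0.2]
gripper_width: 0.02
gripper_force: 10.0
delta [-0.1354, 0.1425, 0.0055] [0.08, -0.59, 3.79] rows>=4.7 j6 93 t 24.3
```

```bash
python3 -m pendant '[[-0.02,0.02,0.002,0,0,0.5],[-0.045,0.048,0.004,0,-0.2,1.5],[-0.07,0.075,0.005,0,-0.3,2.5],[-0.095,0.1,0.005,0,-0.5,3],[-0.115,0.12,0.005,0,-0.6,3.5],[-0.13,0.137,0.005,0,-0.6,3.8],[-0.135,0.142,0.005,0,-0.6,3.8],[-0.135,0.142,0.005,0,-0.6,3.8],[-0.135,0.142,0.005,0,-0.6,3.8]]'
python3 - <<'E'
from h import *
c=snap('wrist','w14');s=r.get_state();print(s['tcp_pos'],s['eef_rot'])
W=cloud(c)
img=c['frame'][:,:,::-1].copy()
hsv=cv2.cvtColor(c['frame'],cv2.COLOR_RGB2HSV)
# held spoon in tool frame
T=s['tcp_pos'];R=Ro.from_euler('xyz',s['eef_rot'],degrees=True)
def tool(P): return R.inv().apply(P.reshape(-1,3)-T).reshape(P.shape)
L=tool(W)
m=(abs(L[...,2])<.02)&(abs(L[...,1])<.03)&(L[...,0]>-.08)&(L[...,0]<.1)&(hsv[...,2]>110)
q=L[m]
for x in np.arange(-.08,.1,.01):
    k=q[abs(q[:,0]-x)<.004]
    if len(k)>4: print('spoon x%.3f'%x,np.round([np.ptp(k[:,1])*1e3,(k[:,1].max()+k[:,1].min())*500,np.median(k[:,2])*1e3],1))
# rest, local sections at yaw -13.3
C=np.array([.5439,-.4608]);a=np.radians(-13.3);A=np.array([[np.cos(a),-np.sin(a)],[np.sin(a),np.cos(a)]])
M=(W[...,:2]-C)@A
for x in range(-80,75,8):
    k=(abs(M[...,0]*1e3-x)<3)&(abs(M[...,1])<.06)&((hsv[...,2]>110))&(W[...,2]<.02)
    if k.sum()>4: y=M[k][:,1]*1e3;print('rest',x,round(np.ptp(y),1),round((y.max()+y.min())/2,1),round(float(np.median(W[k][:,2])),4))
E
```

```text
time_s: 25.08
tcp_pos: [0.428, -0.4485, 0.1358]
eef_rot: [180.0, 0.5, -13.4]
contact_force: [0.1, 0.1, -0.6]
gripper_width: 0.0205
gripper_force: 10.0
[ 0.42849515 -0.44822875  0.1358763 ] [179.98567452   0.484709   -13.32774599]
spoon x-0.040 [13.7  2.7 -5.2]
spoon x-0.030 [13.4  2.7 -6.6]
spoon x-0.020 [ 8.2  1.9 -7.3]
spoon x-0.000 [ 8.4  2.7 -9.6]
spoon x0.010 [ 46.7   3.  -10.8]
spoon x0.020 [ 5.5  3.  -9.9]
spoon x0.030 [13.4  3.  -7.6]
spoon x0.040 [27.  3. -4.]
spoon x0.050 [28.9  3.  -2.4]
spoon x0.060 [27.5  3.1 -3.3]
spoon x0.070 [21.2  3.  -5.9]
rest -80 56.5 -17.4 0.0019
rest -72 65.3 -12.0 0.0039
rest -64 63.9 -11.5 0.0079
rest -56 60.6 -10.2 0.0077
rest -48 57.7 -8.0 0.0071
rest -40 48.1 -4.5 0.0067
rest -32 36.3 2.0 0.0067
rest -24 36.1 1.8 0.0067
rest -16 35.8 1.7 0.0067
rest -8 35.5 1.6 0.0067
rest 0 48.7 0.5 0.0067
rest 8 61.6 0.4 0.0067
rest 16 69.5 1.3 0.0071
rest 24 73.1 0.9 0.0072
rest 32 74.4 1.2 0.0072
rest 40 72.4 1.1 0.0072
rest 48 68.4 0.9 0.0072
```

View pics/w14.png

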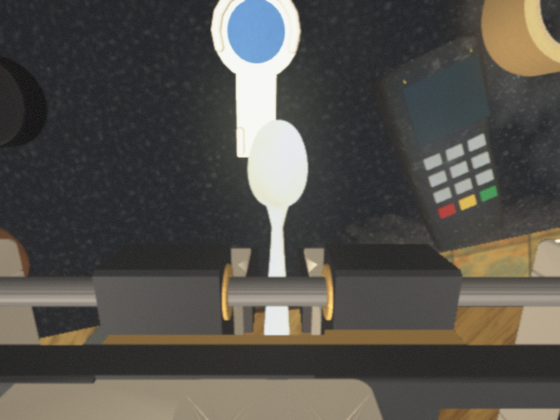

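The held spoon is straight along the tool axis, with its bowl at (278,165). The rest is ahead: dish (256,30), notch end (243,143). Going to hover above the rest.

```bash
python3 -c "
from h import *
tgt(.518,-.4503,.06,-14)"
```

```text
delta [0.0882, -0.0186, 0.0751] [0.02, 0.48, 0.67] rows>=2.8 j6 105 t 25.1
```

```bash
python3 -m pendant '[[0.02,-0.005,0.005,0,0.3,0.5],[0.05,-0.011,0.025,0,0.5,0.7],[0.075,-0.016,0.05,0,0.5,0.7],[0.088,-0.0186,0.07,0,0.5,0.7],[0.088,-0.0186,0.075,0,0.5,0.7],[0.088,-0.0186,0.075,0,0.5,0.7],[0.088,-0.0186,0.075,0,0.5,0.7]]'
cat > m6.py <<'E'
from h import *
import sys
c=snap('wrist',sys.argv[1]);snap('side','s'+sys.argv[1]);s=r.get_state();print(s['tcp_pos'],s['eef_rot'],s['time_s'])
W=cloud(c);hsv=cv2.cvtColor(c['frame'],cv2.COLOR_RGB2HSV)
L=Ro.from_euler('xyz',s['eef_rot'],degrees=True).inv().apply(W.reshape(-1,3)-s['tcp_pos']).reshape(W.shape)*1e3
sp=(abs(L[...,2]+5)<12)
re=(W[...,2]>.0035)&(W[...,2]<.017)&((hsv[...,2]>110))
for n,m in (('spoon',sp),('rest',re)):
    for x in range(0,104,8):
        y=L[...,1][m&(abs(L[...,0]-x)<3)&(abs(L[...,1])<45)]
        if len(y)>4: print(n,x,'width %.1f mid %.1f'%(np.ptp(y),(y.max()+y.min())/2))
h=(hsv[...,0]>95)&(hsv[...,0]<125)&(hsv[...,1]>90)&(hsv[...,2]>80)&(abs(L[...,1])<50)&(L[...,0]<120)
q=L[h];print('blue',h.sum(),np.round([q[:,0].min(),q[:,0].max(),q[:,1].min(),q[:,1].max()],1))
im=c['frame']; sd=load('s'+sys.argv[1])['frame'][270:390,150:350]
cv2.imwrite('pics/c%s.png'%sys.argv[1],np.vstack([cv2.resize(im[:250],(560,250)),cv2.resize(sd,(560,336),interpolation=cv2.INTER_CUBIC)])[:,:,::-1])
E
python3 m6.py w15
```

```text
time_s: 25.72
tcp_pos: [0.5178, -0.4499, 0.0602]
eef_rot: [180.0, 0.0, -14.0]
contact_force: [-0.0, -0.3, -0.5]
gripper_width: 0.0201
gripper_force: 10.0
[ 0.51787286 -0.45075936  0.06188055] [ 1.79937576e+02 -1.21797068e-01 -1.40053201e+01] 25.8167
spoon 0 width 20.6 mid 1.8
spoon 8 width 47.4 mid 1.8
spoon 16 width 6.1 mid 1.5
spoon 24 width 6.5 mid 1.8
spoon 32 width 16.0 mid 1.5
spoon 40 width 26.1 mid 1.8
spoon 48 width 28.9 mid 1.8
spoon 56 width 28.7 mid 1.7
spoon 64 width 25.7 mid 1.9
spoon 72 width 17.8 mid 1.9
rest 0 width 32.9 mid 2.9
rest 8 width 34.0 mid 2.8
rest 16 width 33.7 mid 2.8
rest 24 width 36.8 mid 4.5
rest 32 width 55.4 mid 3.1
rest 40 width 64.1 mid 2.9
rest 48 width 68.7 mid 3.4
rest 56 width 71.6 mid 3.0
rest 64 width 69.5 mid 3.0
rest 72 width 66.2 mid 2.9
rest 80 width 57.0 mid 3.3
rest 88 width 41.4 mid 3.3
blue 827 [ 46.3  80.2 -19.8  25.4]
```

View pics/cw15.png

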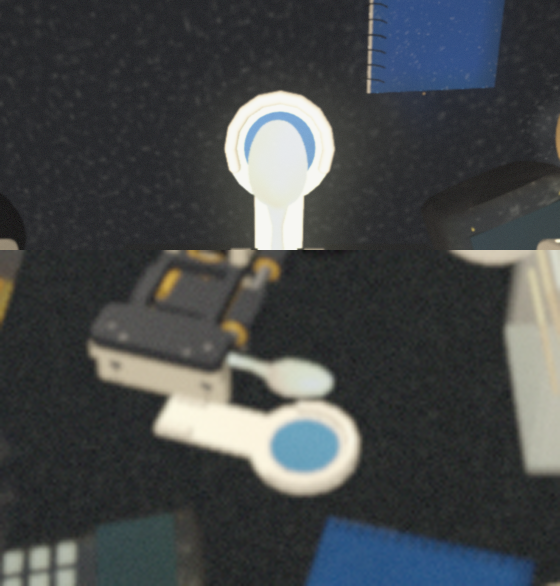

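The bowl is over the blue dish, and the axes are parallel within 0.3°. The spoon needs 1.2 mm sideways (+tool y). Lowering.

```bash
python3 -m pendant '[[0.001,0.0012,0.015,0,0,0],[0.001,0.0012,0.03,0,0,0],[0.001,0.0012,0.04,0,0,0],[0.001,0.0012,0.043,0,0,0],[0.001,0.0012,0.043,0,0,0]]'; python3 m6.py w16
```

```text
time_s: 26.23
tcp_pos: [0.5176, -0.4521, 0.0176]
eef_rot: [180.0, -0.0, -14.1]
contact_force: [-0.5, -0.3, -0.6]
gripper_width: 0.0204
gripper_force: 10.0
[ 0.51841192 -0.4525185   0.01859038] [ 1.79942752e+02 -9.74372270e-02 -1.40312014e+01] 26.3333
spoon 0 width 20.6 mid 2.5
spoon 8 width 47.2 mid 2.4
spoon 16 width 6.1 mid 2.2
spoon 24 width 7.5 mid 2.4
spoon 32 width 17.4 mid 2.4
spoon 40 width 62.3 mid 1.0
spoon 48 width 67.2 mid 1.3
spoon 56 width 68.6 mid 1.6
spoon 64 width 65.8 mid 1.3
spoon 72 width 62.5 mid 1.6
spoon 80 width 53.3 mid 0.9
spoon 88 width 34.9 mid 0.9
rest 0 width 30.7 mid 2.4
rest 8 width 33.6 mid 1.7
rest 16 width 33.8 mid 1.3
rest 24 width 40.4 mid 2.2
rest 32 width 56.2 mid 1.5
rest 40 width 65.6 mid 1.3
rest 48 width 69.4 mid 2.0
rest 56 width 71.4 mid 1.6
rest 64 width 69.4 mid 1.5
rest 72 width 65.5 mid 1.6
rest 80 width 56.8 mid 1.6
rest 88 width 40.5 mid 1.9
blue 2035 [ 39.3  79.3 -21.4  24.3]
```

```bash
python3 -m pendant '[[0.0005,-0.0008,0.003,0,0,0],[0.0005,-0.0008,0.006,0,0,0],[0.0005,-0.0008,0.009,0,0,0],[0.0005,-0.0008,0.0105,0,0,0],[0.0005,-0.0008,0.0105,0,0,0]]'; python3 m6.py w17 | grep -E "^\[|spoon (16|24|32)|rest (8|32|56|72)"
```

```text
time_s: 26.75
tcp_pos: [0.5186, -0.4514, 0.0068]
eef_rot: [180.0, -0.0, -14.0]
contact_force: [-0.2, 0.6, 0.4]
gripper_width: 0.0202
gripper_force: 10.0
[ 0.51871304 -0.45146978  0.00699041] [ 1.79969761e+02 -2.29527709e-02 -1.40303463e+01] 26.85
spoon 16 width 89.8 mid -0.1
spoon 24 width 89.9 mid -0.0
spoon 32 width 89.9 mid -0.0
rest 8 width 46.8 mid 2.5
rest 32 width 57.4 mid 2.4
rest 56 width 71.3 mid 2.8
rest 72 width 66.2 mid 2.6
rest 80 width 56.0 mid 2.6
rest 88 width 39.8 mid 2.4
```

View pics/cw17.png

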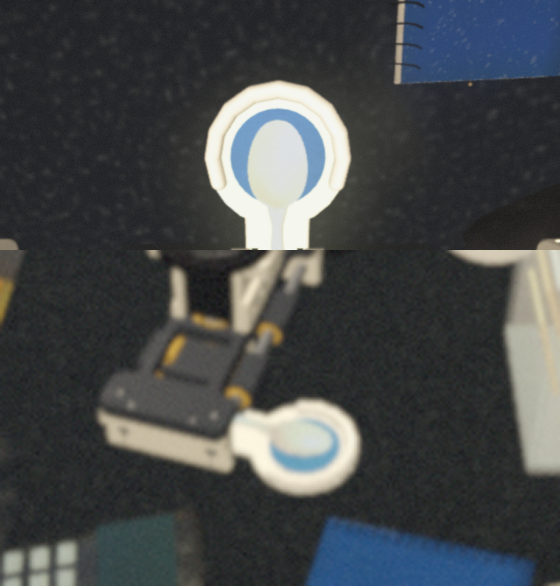

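The bowl is centred in the dish (px 278,165 within 278,150) and the lateral offset is about 0. Release, lift, and look.

```bash
python3 -m pendant '[[0,0,0.0005,0,0,0],[0,0,0.0005,0,0,0],[0,0,0.0005,0,0,0],[0,0,0.0005,0,0,0],[0,0,0.0005,0,0,0],[0,0,0.0005,0,0,0]]' 0.04; python3 -m pendant '[[0,0,-0.01,0,0,0],[0,0,-0.03,0,0,0],[0,0,-0.06,0,0,0],[-0.02,0,-0.1,0,0,0],[-0.05,0,-0.14,0,0,0],[-0.09,0,-0.16,0,0,0],[-0.1,0,-0.17,0,0,0],[-0.1,0,-0.17,0,0,0]]'
python3 - <<'E'
from h import *
c=snap('wrist','w18');s=snap('side','s18');snap('top','t18')
a=cv2.resize(c['frame'][0:230,130:430],(600,460)[:2]);cv2.imwrite('pics/c18.png',a[:,:,::-1])
T=load('t18')['frame'][150:300,170:450];cv2.imwrite('pics/c18b.png',np.vstack([cv2.resize(T,(560,300)),cv2.resize(s['frame'][120:270,150:430],(560,300))])[:,:,::-1])
E
```

```text
time_s: 27.35
tcp_pos: [0.5187, -0.4515, 0.0066]
eef_rot: [180.0, -0.0, -14.0]
contact_force: [0.1, -0.6, 1.0]
gripper_width: 0.0401
gripper_force: 0.0
time_s: 28.02
tcp_pos: [0.4198, -0.4274, 0.1825]
eef_rot: [179.8, -0.4, -14.1]
contact_force: [0.3, 0.1, 0.0]
gripper_width: 0.04
gripper_force: 0.0
```

View pics/c18.png

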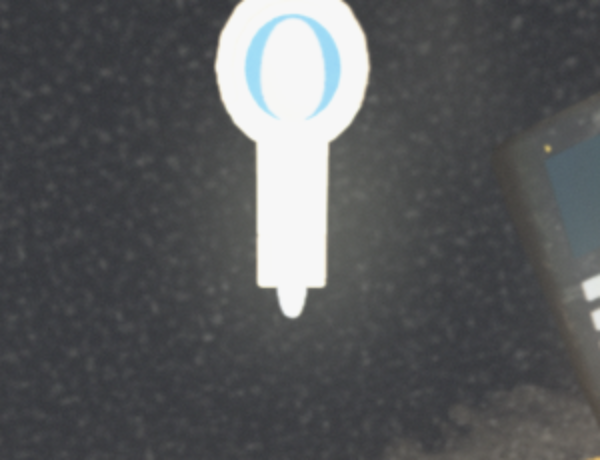

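Run:
```python
from h import *
C=np.array([.549,.1145]);a=np.radians(-2.4);A=np.array([[np.cos(a),-np.sin(a)],[np.sin(a),np.cos(a)]])
for f in('t18','s18'):
    P=cloud(load(f)).reshape(-1,3);L=np.c_[(P[:,:2]-C)@A,P[:,2]]*1e3
    for x in range(-136,70,8):
        z=L[(abs(L[:,0]-x)<4)&(abs(L[:,1])<22),2]
        if len(z)>3: print(f,x,round(float(np.percentile(z,80)),1),end=' | ')
    print()
c=load('w18');W=cloud(c);hsv=cv2.cvtColor(c['frame'],cv2.COLOR_RGB2HSV)
C=np.array([.544,-.459]);a=np.radians(-14);A=np.array([[np.cos(a),-np.sin(a)],[np.sin(a),np.cos(a)]])
M=(W[...,:2]-C)@A*1e3
for x in range(-90,64,8):
    k=(abs(M[...,0]-x)<2)&(abs(M[...,1])<14);print('rest x',x,'z at y -8..8',[round(float(np.median(W[...,2][k&(abs(M[...,1]-y)<1.5)]))*1,4) if (k&(abs(M[...,1]-y)<1.5)).any() else None for y in (-12,-8,-4,0,4,8,12)])
```

```text
t18 -136 3.4 | t18 -128 3.1 | t18 -120 91.9 | t18 -112 99.6 | t18 -104 103.3 | t18 -96 101.8 | t18 -88 105.5 | t18 -80 105.0 | t18 -72 103.9 | t18 -64 121.5 | t18 -56 126.7 | t18 -48 128.3 | t18 -40 128.9 | t18 -32 130.5 | t18 -24 131.3 | t18 -16 132.7 | t18 -8 132.6 | t18 0 133.9 | t18 8 104.7 | t18 16 49.9 | t18 24 51.1 | t18 32 52.1 | t18 40 54.3 | t18 48 55.1 | t18 56 55.3 | t18 64 56.8 | 
s18 -136 1.2 | s18 -128 95.8 | s18 -120 100.4 | s18 -112 98.5 | s18 -104 103.4 | s18 -96 102.3 | s18 -88 104.9 | s18 -80 105.7 | s18 -72 107.2 | s18 -64 124.6 | s18 -56 126.4 | s18 -48 127.1 | s18 -40 128.0 | s18 -32 129.6 | s18 -24 131.0 | s18 -16 131.9 | s18 -8 132.8 | s18 0 128.5 | s18 8 88.5 | s18 16 49.1 | s18 24 50.3 | s18 32 51.9 | s18 40 53.2 | s18 48 54.1 | s18 56 57.7 | s18 64 55.8 | 
rest x -90 z at y -8..8 [0.0016, 0.0017, 0.0018, 0.002, 0.002, 0.0025, 0.002]
rest x -82 z at y -8..8 [0.0021, 0.0021, 0.0094, 0.0092, 0.0023, 0.002, 0.0013]
rest x -74 z at y -8..8 [0.0018, 0.003, 0.011, 0.0105, 0.0104, 0.0016, 0.0025]
rest x -66 z at y -8..8 [0.0099, 0.0104, 0.0122, 0.0118, 0.0119, 0.0
[... 566 characters left out ...]
.0062]
rest x -2 z at y -8..8 [0.0064, 0.0065, 0.0155, 0.0169, 0.0069, 0.0065, 0.0069]
rest x 6 z at y -8..8 [0.007, 0.0073, 0.0141, 0.0139, 0.0097, 0.0072, 0.0069]
rest x 14 z at y -8..8 [0.0126, 0.011, 0.0102, 0.0099, 0.0107, 0.012, 0.0073]
rest x 22 z at y -8..8 [0.0106, 0.0096, 0.0082, 0.008, 0.0086, 0.01, 0.0117]
rest x 30 z at y -8..8 [0.0113, 0.009, 0.0076, 0.008, 0.0091, 0.011, 0.0125]
rest x 38 z at y -8..8 [0.0131, 0.0116, 0.0102, 0.0102, 0.0111, 0.0129, 0.0069]
rest x 46 z at y -8..8 [0.0067, 0.0143, 0.0139, 0.0136, 0.0145, 0.0071, 0.007]
rest x 54 z at y -8..8 [0.0069, 0.0065, 0.0068, 0.0069, 0.0072, 0.007, 0.0102]
rest x 62 z at y -8..8 [None, None, None, None, None, None, None]
```

The picture shows the spoon's bowl in the dish (292,68) and its handle through the notch with the end overhanging (292,300). Its heights are 5 mm above the counter readings along its whole length, so it lies flat. The boxes' top profile shows them touching, opened box in front. The arm is clear, so I'm handing in.

```bash
python3 -c "
from plant import r
print(r.close_job())"
```

```text
the job is handed in; nothing more can be done
None
```

The tea station is stocked and the job is handed in at about 28 s of the 115 s allowed: the opened box rests at the front stop with the full box right behind it, the shaker stands in its wooden cup, the spoon lies flat in its rest, and the spice jars and mug were not touched.

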